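# Complete a line blend of blue glaze test tiles in the tile rail

## Task

Complete the line blend in the wooden tile rail: stand the four loose blue glaze test tiles squarely on their feet in its four empty bays, one to a bay, so that the shade deepens step by step from the white tile at one end to the blue-black tile at the other. The tiles are brittle, so set them down rather than drop them, and leave the brown tile and the small oxide pots standing where they are.

Things in the scene. Friction and masses are not known exactly. Their poses are not given: they have to be found in the camera images.
- tile_pale: loose glaze test tile, an upright plate 9 mm thick (x), 40 mm wide (y), top at 80 mm, standing on a centred foot 36 (x) x 40 (y) x 8 mm (an inverted T); bare cream clay in the lowest 2 cm. About 80 g; grip across the 9 mm near the top. Origin: centre of the underside; x normal to the plate, z up; the same after a half turn. Glaze: pale sky blue, the lightest of the four blues
- tile_light: loose glaze test tile, an upright plate 9 mm thick (x), 40 mm wide (y), top at 80 mm, standing on a centred foot 36 (x) x 40 (y) x 8 mm (an inverted T); bare cream clay in the lowest 2 cm. About 80 g; grip across the 9 mm near the top. Origin: centre of the underside; x normal to the plate, z up; the same after a half turn. Glaze: light cornflower blue, the second lightest
- tile_mid: loose glaze test tile, an upright plate 9 mm thick (x), 40 mm wide (y), top at 80 mm, standing on a centred foot 36 (x) x 40 (y) x 8 mm (an inverted T); bare cream clay in the lowest 2 cm. About 80 g; grip across the 9 mm near the top. Origin: centre of the underside; x normal to the plate, z up; the same after a half turn. Glaze: medium royal blue, the third lightest
- tile_deep: loose glaze test tile, an upright plate 9 mm thick (x), 40 mm wide (y), top at 80 mm, standing on a centred foot 36 (x) x 40 (y) x 8 mm (an inverted T); bare cream clay in the lowest 2 cm. About 80 g; grip across the 9 mm near the top. Origin: centre of the underside; x normal to the plate, z up; the same after a half turn. Glaze: deep navy blue, the darkest of the four blues but still plainly blue
- tile_brown: loose test tile of the same shape and size as the blue ones, glazed rust brown, of another series; stays where it is. Origin: centre of the foot's underside
- tile_rail: fixed pale wooden rail, 378 (y) x 66 mm (x), with six open bays in a row, centred at y = -0.155, -0.093, -0.031, 0.031, 0.093, 0.155 m, x = 0 of its frame, each 50 (x) x 56 mm (y) inside. Heights over the table: bay floor 10, partitions 18.5, lip at -x 18, fence at +x 28 mm. The outermost bays hold the end tiles, the inner four are empty. Origin: underside centre, on the table
- end_tile_white: test tile of the same shape and size, glued into one outermost bay of the rail (which end differs from start to start); glaze: white, the base glaze without colour. Origin: centre of the foot's underside, 10 mm above the table
- end_tile_black: test tile of the same shape and size, glued into one outermost bay of the rail (which end differs from start to start); glaze: blue-black, the glaze at full strength. Origin: centre of the foot's underside, 10 mm above the table
- pot_slate: small loose round oxide pot, dark slate-blue with a white cap, 32 mm diameter x 48 mm high; stays where it is. Origin: centre of its underside
- pot_red: small loose round oxide pot, dark red with a white cap, 32 mm diameter x 53 mm high; stays where it is. Origin: centre of its underside
Not all that is in view belongs to the job. Leave any turquoise look-alike of the tile_light alone.

How it is judged:
By the outcome, as a careful person would: the job done as asked, in the order asked, and still so for the second after the job is handed in, with the robot touching nothing.
It also fails if it takes over 118 s, if anything falls off the work surface, if the arm or the gripper's body presses on something with over 40 N, if the wrist force passes 120 N, or if a joint passes its speed limit or range.

## Robot

A 6-joint arm with a two-finger parallel gripper is mounted at the origin on a cart in front of the work surface, level with it; the furniture and walls round the work are solid. World frame = base frame: x ahead of the robot, y to its left, z up, the work surface at z = 0. Lengths are in mm, angles in rad, forces in N, time in s.
With the tool pointing down it reaches from about 350 to 775 mm from the base axis. Payload 7.3 kg.
Tool frame: the origin (TCP) lies on the centre line of the jaws, within the pads' length; the fingertips stand finger_overhang ahead of it and the grasp point (between the pads) lies 8 mm behind it (finger_overhang is the distance from the TCP to the fingertips, in mm); z points along the fingers, y is the line along which they close (so a half turn about z gives the same grasp; the last joint's range is limited). The gripper opens to 92 mm and grips with 3 to 60 N. Pads are 19 mm wide; open, the fingers measure 130 mm over their backs; the gripper's body (75 mm by 190 mm) begins 47 mm behind the grasp point.
Start: joints at [-1.256, 0.342, 1.524, -0, 1.275, -0.146], TCP at [233.473, -470.249, 237.741] pointing down, gripper open.
Joint ranges: [-2.53, 2.53], [-0.77, 2.02], [0.04, 2.7], [-1, 4.14], [0.28, 2.66], [-3.11, 3.11]. Speed limits (rad/s): [2.57, 2.57, 3.14, 3.14, 3.14, 3.14].

## Interface

Orientations are given as [roll, pitch, yaw] about the fixed x, y, z axes, in that order (R = Rz(yaw) Ry(pitch) Rx(roll)).
In Python, from plant import get_obs, capture, close_job, finger_overhang gives the robot as it stands.
- The arm moves only by the shell command python3 -m inch 'ROWS'. ROWS is JSON, one flat list of numbers, 7 for each row, row after row: the turn, a rotation vector about the tool's x, y, z scaled (see below), then the shift along the tool's x, y, z scaled (see below), then the closure, from -1 (fully open) to 1 (shut). In form: [ax, ay, az, tx, ty, tz, gripper, ax, ay, az, tx, ty, tz, gripper, ...]. A call has 1 to 10 rows; each row shifts and turns the commanded pose from where the row before left it, along the tool's axes as they then stand; what a row does not reach is not made up. The controller multiplies each number of a shift by 0.8 m and each number of a turn by 1.5 rad. A row lasts 1/12 s, in which the tool goes at most 41.7 mm and 7.16 degrees, less where a joint would pass 70% of its speed; a pose out of reach is approached as far as the arm can. A call with a number of a shift or a turn outside -1 to 1 is refused whole. A call with a gripper value outside its range is refused whole. The fingers move at their own pace and stop on an object; the grip force is fixed at half the most. Time passes only in rows, so rows that do not move let the fingers close. It gives the time, the measured TCP pose, the force, the opening and the grip force at its end, in the units of the state.
- get_obs(): the state, without advancing time (a new reading comes with each control period).
- capture(name): name is "scene" or "top" or "wrist"; returns a dict with "image" (420x560x3 uint8, red, green, blue), "mtx" (3x3 intrinsics, pixels), "pose" (4x4, takes a point from camera to world coordinates). Camera axes: x right, y up, looking along -z (the intrinsics and any distortion apply to the point x, -y, -z); pixel columns grow to the right and rows downward; lengths in mm; the calibration is good to about 2 mm. The wrist camera is an equidistant fisheye: a pixel r from the principal point sees the ray r / f radians off the axis. A picture is of the moment at which its call begins. There is no depth.
- close_job(): hands the job in; it is judged then, once.
The state is a dict: "time": time; "joint_positions": joint angles; "dq": joint speeds; "tau": joint torques, N m; "tool_pos": TCP position; "tcp_rot": TCP orientation; "contact_force": force on the tool from outside, world axes, zero at the start; "moment": the same for the moment, N m; "grip_width": finger opening in mm; "finger_force": force on a finger pad.
Only numpy, scipy, OpenCV 4.12 (cv2) and the standard library are available. Lean on these libraries where they do the work, as an engineer would, in place of code of your own. Each camera call takes 0.05 s, during which the arm holds its last target. There are 200 camera calls.

## Working session

There is one attempt and no reset: what is moved stays moved. The work goes in short steps, Python scripts to look and compute and a shell command to move; the robot and the scene stay as the last step left them, time stands still between calls to the robot, and variables do not carry over. Pictures are saved under pics/ and viewed, at most 14 in all, crops included, and the job is handed in when it is done.

```bash
ls; mkdir -p pics
python3 - <<'E'
from plant import *
import cv2,numpy as np
o=get_obs();print(o['tool_pos'],o['tcp_rot'],o['time'],finger_overhang)
for n in ["top","scene"]:
    c=capture(n);cv2.imwrite(f'pics/{n}0.png',c['image'][:,:,::-1]);print(n,np.round(c['mtx'],1).tolist(),np.round(c['pose'],3).tolist(),[k for k in c])
    np.savez(f'{n}0.npz',**{k:c[k] for k in('image','mtx','pose')})
E
```

```text
pics
[ 233.36561376 -469.84005789  237.04758685] [-3.14005621e+00 -2.61727930e-04  4.60802738e-01] 0.0 11.0
top [[427.9, 0.0, 283.1], [0.0, 427.9, 206.0], [0.0, 0.0, 1.0]] [[0.033, 0.976, -0.215, 326.96], [-0.999, 0.034, -0.003, 22.689], [0.005, 0.215, 0.977, 1118.03], [0.0, 0.0, 0.0, 1.0]] ['image', 'mtx', 'pose']
scene [[403.2, 0.0, 279.7], [0.0, 403.2, 209.6], [0.0, 0.0, 1.0]] [[-0.763, 0.33, -0.557, -117.817], [-0.647, -0.374, 0.665, 857.686], [0.011, 0.867, 0.498, 667.656], [0.0, 0.0, 0.0, 1.0]] ['image', 'mtx', 'pose']
```

View pics/top0.png

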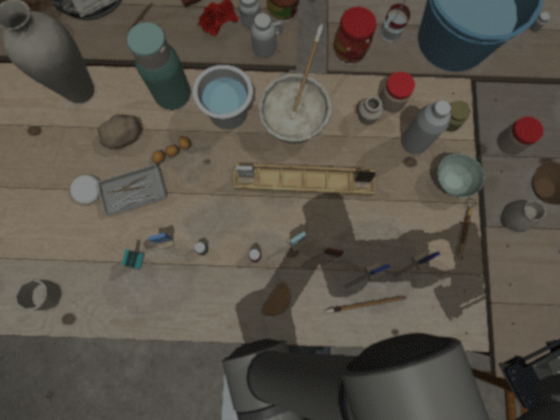

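View pics/scene0.png

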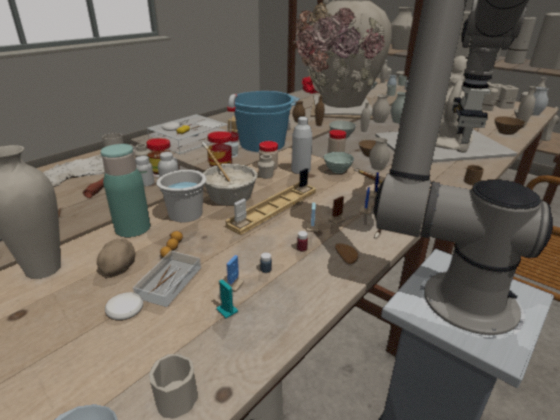

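The top view shows the rail around (305,178), with white at the left end (245,171, +y) and black at the right end (365,176).

Candidates for the tiles:
- **Pale:** (297,239)
- **Light:** (160,238)
- **Mid:** (378,268)
- **Deep:** (427,258)
- **Leave alone:** turquoise look-alike (132,258), brown (333,252), pots (201,247) and (254,254)

One close crop to check.

Run:
```python
import cv2,numpy as np
im=cv2.imread('pics/top0.png');s=cv2.imread('pics/scene0.png')
g=lambda i,a,b,c,d,k:cv2.resize(cv2.convertScaleAbs(i[a:b,c:d],alpha=1.5),None,fx=k,fy=k,interpolation=cv2.INTER_CUBIC)
z=[g(im,225,280,110,210,4),g(im,225,280,280,380,4),g(im,235,290,350,450,4),g(im,155,210,235,335,4)]
w=g(im,155,205,220,390,4); 
o=np.vstack([np.hstack(z[:2]),np.hstack([z[2],g(s,165,220,300,400,4)]),cv2.resize(w[:,:],(680,200))[:160,:].copy() if 0 else np.pad(w,((0,0),(60,60),(0,0)))[:, :800]])
cv2.imwrite('pics/c1.png',o[:600]);print(o.shape)
```

```text
(640, 800, 3)
```

View pics/c1.png

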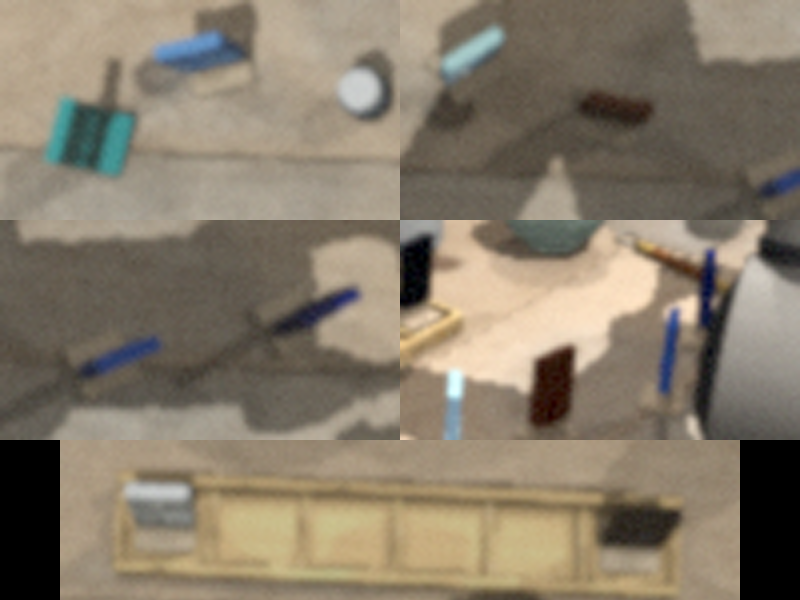

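```bash
cat > h.py <<'E'
import cv2,numpy as np
from scipy.optimize import minimize
def proj(P,c):
    T=np.linalg.inv(c['pose']);p=P@T[:3,:3].T+T[:3,3];p=p*[1,-1,-1];q=p@c['mtx'].T;return q[:,:2]/q[:,2:]
def unproj(uv,z,c):
    d=np.linalg.inv(c['mtx'])@[*uv,1];d=c['pose'][:3,:3]@(d*[1,-1,-1]);o=c['pose'][:3,3];return o+d*(z-o[2])/d[2]
def box(x0,x1,y0,y1,z0,z1):return np.array([[x,y,z] for x in(x0,x1) for y in(y0,y1) for z in(z0,z1)],float)
PL=box(-4.5,4.5,-20,20,20,80)
RAIL=np.array([[x,y,z] for x,z in((-33,0),(-33,18),(33,0),(33,28)) for y in(-189,189)],float)
def pts(M,p):
    c,s=np.cos(p[2]),np.sin(p[2]);return M@np.array([[c,s,0],[-s,c,0],[0,0,1]])+[p[0],p[1],0]
def hull(M,p,c,k,o):
    q=(proj(pts(M,p),c)-o)*k;return cv2.convexHull(np.float32(q))
def fit(M,mask,c,k,o,p0s):
    best=None
    def cost(v):
        p=[v[0]*10,v[1]*10,v[2]/5];h=np.zeros(mask.shape,np.uint8);cv2.fillConvexPoly(h,np.int32(np.round(hull(M,p,c,k,o)*16)),1,shift=4)
        return 1-(h&mask).sum()/max(1,(h|mask).sum())
    for p0 in p0s:
        v0=np.array([p0[0]/10,p0[1]/10,p0[2]*5])
        r=minimize(cost,v0,method='Nelder-Mead',options=dict(initial_simplex=v0+np.vstack([np.zeros(3),np.eye(3)*[1,1,1]]),xatol=.005,fatol=1e-4))
        if best is None or r.fun<best.fun:best=r
    v=best.x;return np.array([v[0]*10,v[1]*10,v[2]/5]),best.fun
E
cat > f.py <<'E'
from h import *
c=dict(np.load('top0.npz'));im=c['image'];out=[]
k=6
def crop(u,v,w,hh):
    o=np.array([u-w,v-hh]);z=cv2.resize(im[v-hh:v+hh,u-w:u+w],None,fx=k,fy=k,interpolation=cv2.INTER_CUBIC);return z,o-0.5+0.5/k
def big(m,seed):
    n,l,s,_=cv2.connectedComponentsWithStats(m.astype(np.uint8));i=1+np.argmax(s[1:,4]);return (l==i).astype(np.uint8)
for n,u,v in[('pale',297,239),('light',158,239),('mid',379,268),('deep',428,258)]:
    z,o=crop(u,v,16,16);b=z.astype(int);d=b[...,2]-b[...,0];t=0.5*np.percentile(d,98)+.5*np.median(d);m=big(d>t,0)
    g=unproj((u,v),60,c)[:2];p,e=fit(PL,m,c,k,o,[[*g,a] for a in np.arange(-1.4,1.6,.4)])
    p[2]=(p[2]+np.pi/2)%np.pi-np.pi/2
    print(n,np.round(p,3),round(e,3));y=z[:,:,::-1].copy();cv2.polylines(y,[np.int32(hull(PL,p,c,k,o))],1,(0,255,0));cv2.drawContours(y,cv2.findContours(m,0,2)[0],-1,(0,0,255));out.append(y)
u,v=304,179;z,o=crop(u,v,80,24);h=cv2.cvtColor(z,cv2.COLOR_RGB2HSV);m=(h[...,1]>105).astype(np.uint8)
m=cv2.morphologyEx(big(m,0),cv2.MORPH_CLOSE,np.ones((60,60)))
g=unproj((u,v),10,c)[:2];p,e=fit(RAIL,m,c,k,o,[[*g,a] for a in (-.1,0.05)])
print('rail',np.round(p,3),round(e,3),'sat',np.percentile(h[...,1],[10,30,50,70,90]))
y=z[:,:,::-1].copy();cv2.polylines(y,[np.int32(hull(RAIL,p,c,k,o))],1,(0,255,0));cv2.drawContours(y,cv2.findContours(m,0,2)[0],-1,(0,0,255))
# check end tiles
for s in(-155,155):
    q=p.copy();q[:2]+=[-np.sin(p[2])*s,np.cos(p[2])*s]
    cv2.polylines(y,[np.int32(hull(PL+[0,0,10],q,c,k,o))],1,(255,255,0))
cv2.imwrite('pics/fit.png',cv2.resize(np.vstack([np.pad(np.hstack(out),((0,0),(0,192),(0,0))),y]),(800,400)))
E
python3 f.py
```

```text
pale [480.925 -13.361   0.61 ] 0.066
light [4.71035e+02 3.34351e+02 2.24000e-01] 0.188
mid [ 4.11729e+02 -2.19129e+02  4.06000e-01] 0.198
deep [ 4.44437e+02 -3.43180e+02  4.31000e-01] 0.351
rail [ 7.71962e+02 -3.85020e+01 -3.91000e-01] 0.998 sat [56. 62. 67. 87. 94.]
```

View pics/fit.png

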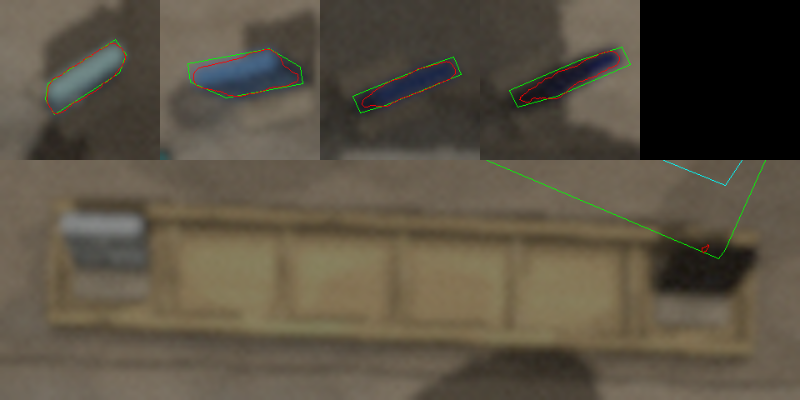

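Tile fits are good (pale, light, mid and deep outlines match). I'll fix the rail threshold and draw the gripper body outline over the bays to check clearance.

```bash
cat > f2.py <<'E'
from h import *
exec(open('f.py').read().split("for n,u,v")[0].split('\n',1)[1])
u,v=304,179;z,o=crop(u,v,80,24);h=cv2.cvtColor(z,cv2.COLOR_RGB2HSV);m=(h[...,1]>78).astype(np.uint8)
m=big(cv2.morphologyEx(big(m,0),cv2.MORPH_CLOSE,np.ones((90,90))),0)
m=big(cv2.morphologyEx(m,cv2.MORPH_OPEN,np.ones((15,15))),0)
g=unproj((u,v),10,c)[:2];p,e=fit(RAIL,m,c,k,o,[[*g,a] for a in (-.1,0.0,.1)])
print('rail',np.round(p,3),round(e,3));np.save('rail.npy',p)
y=z[:,:,::-1].copy();cv2.polylines(y,[np.int32(hull(RAIL,p,c,k,o))],1,(0,255,0));cv2.drawContours(y,cv2.findContours(m,0,2)[0],-1,(0,0,255))
at=lambda s:np.r_[p[0]-np.sin(p[2])*s,p[1]+np.cos(p[2])*s,p[2]]
for s in(-155,155): cv2.polylines(y,[np.int32(hull(PL+[0,0,10],at(s),c,k,o))],1,(255,255,0))
w=cv2.resize(im[20:300,90:490],None,fx=2,fy=2)[:,:,::-1].copy()
for s in(-93,-31,31,93):
    print(s,np.round(at(s),3))
    for zz in(125,): cv2.polylines(w,[np.int32(hull(box(-95,95,-37,37,zz,zz+1),at(s),c,2,np.array([90,20])))],1,(0,255,255))
cv2.imwrite('pics/fit2.png',np.vstack([np.resize(cv2.resize(y,(800,240)),(240,800,3)),w[:360]]))
E
python3 f2.py
```

```text
rail [ 6.47752e+02 -2.77980e+01 -1.50000e-02] 0.109
-93 [ 6.46327e+02 -1.20787e+02 -1.50000e-02]
-31 [ 6.47277e+02 -5.87950e+01 -1.50000e-02]
31 [ 6.48227e+02  3.19800e+00 -1.50000e-02]
93 [ 6.49178e+02  6.51910e+01 -1.50000e-02]
```

View pics/fit2.png

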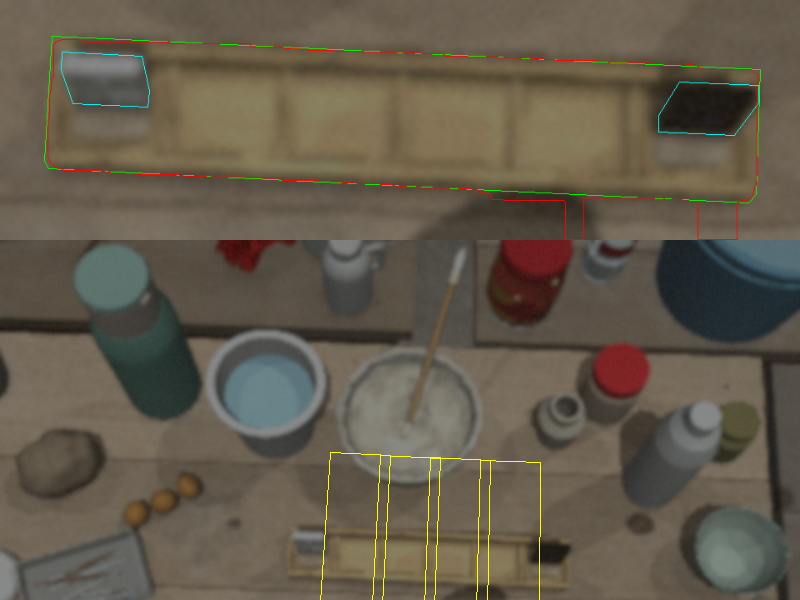

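Rail fit is good and the end tiles line up. Working from white at +y: pale goes in +93, light in +31, mid in −31 and deep in −93. Next, a helper that works out the distances, starting with deep.

```bash
cat > go.py <<'E'
import sys,numpy as np
from plant import get_obs
from scipy.spatial.transform import Rotation as R
x,y,z,t=map(float,sys.argv[1:5]);o=get_obs()
T=R.from_euler('xyz',o['tcp_rot']);G=R.from_euler('xyz',[np.pi,0,t+np.pi/2])
rv=(T.inv()*G).as_rotvec();n=np.linalg.norm(rv)
s=G.inv().apply(np.array([x,y,z])-o['tool_pos'])
print('t',round(o['time'],2),'pos',np.round(o['tool_pos'],1),'rpy',np.round(o['tcp_rot'],3),'w',round(o['grip_width'],1),'F',np.round(o['contact_force'],1))
print('turn/1.5',np.round(rv/1.5,4),'rows>=',round(n/.12,2),'| shift/800 after turn',np.round(s/800,4),'xy rows>=',round(np.hypot(*s[:2])/40,2),'z rows>=',round(abs(s[2])/40,2))
E
python3 go.py 444.4 -343.2 160 .431
```

```text
t 0.1 pos [ 233.3 -469.9  237.1] rpy [-3.14  -0.     0.461] w 91.9 F [ 0.  -0.3 -1.3]
turn/1.5 [-6.0000e-04 -8.0000e-04 -1.0273e+00] rows>= 12.84 | shift/800 after turn [0.0337 0.3059 0.0964] xy rows>= 6.15 z rows>= 1.93
```

```bash
python3 -m inch '[0,0,-0.079,0,0,0,0,0,0,-0.079,0,0,0,0,0,0,-0.079,0,0,0,0,0,0,-0.079,0,0,0,0,0,0,-0.079,0,0,0,0,0,0,-0.079,0,0,0,0,0,0,-0.079,0,0,0,0,0,0,-0.079,0,0,0,0,0,0,-0.079,0,0,0,0,0,0,-0.079,0,0,0,0]'
python3 -m inch '[0,0,-0.079,0,0,0,0,0,0,-0.079,0,0,0,0,0,0,-0.079,0,0,0,0,0,0,0,0.0048,0.0437,0,0,0,0,0,0.0048,0.0437,0,0,0,0,0,0.0048,0.0437,0,0,0,0,0,0.0048,0.0437,0,0,0,0,0,0.0048,0.0437,0,0,0,0,0,0.0048,0.0437,0,0,0,0,0,0.0048,0.0437,0,0]'
python3 go.py 444.4 -343.2 60 .431
cat > wr.py <<'E'
import sys,cv2,numpy as np
from plant import *
c=capture('wrist');cv2.imwrite('pics/'+sys.argv[1],c['image'][:,:,::-1]);np.savez('w.npz',**{k:c[k] for k in('image','mtx','pose')})
# overlay predicted plate at given poses
T=np.linalg.inv(c['pose'])
from h import pts,PL
def fish(P):
    p=(P@T[:3,:3].T+T[:3,3])*[1,-1,-1];r=np.hypot(p[:,0],p[:,1]);a=np.arctan2(r,p[:,2]);f=c['mtx'][0,0];return (p[:,:2]/r[:,None]*a[:,None]*f+c['mtx'][:2,2])
im=c['image'][:,:,::-1].copy()
for s in sys.argv[2:]:
    v=list(map(float,s.split(',')));q=fish(pts(PL+[0,0,v[3] if len(v)>3 else 0],v[:3]))
    for i in range(8):
        for b in(1,2,4):
            if not i&b: cv2.line(im,tuple(int(a) for a in q[i]),tuple(int(a) for a in q[i|b]),(0,255,0),1)
cv2.imwrite('pics/'+sys.argv[1],im)
E
python3 wr.py w1.png 444.4,-343.2,.431 411.7,-219.1,.406
```

```text
time: 0.93
tool_pos: [233.4, -470.0, 237.3]
tcp_rot: [-3.141, -0.001, 1.652]
contact_force: [0.3, -0.8, 1.1]
grip_width: 46.1
finger_force: 0.0
time: 1.77
tool_pos: [445.8, -342.4, 237.4]
tcp_rot: [-3.141, -0.001, 2.001]
contact_force: [-0.0, 0.5, -0.4]
grip_width: 45.8
finger_force: 0.0
t 1.77 pos [ 445.8 -342.4  237.4] rpy [-3.141e+00 -1.000e-03  2.001e+00] w 45.8 F [-0.   0.5 -0.4]
turn/1.5 [-0.0002 -0.0004 -0.0004] rows>= 0.01 | shift/800 after turn [-1.000e-04 -2.000e-03  2.217e-01] xy rows>= 0.04 z rows>= 4.43
```

View pics/w1.png

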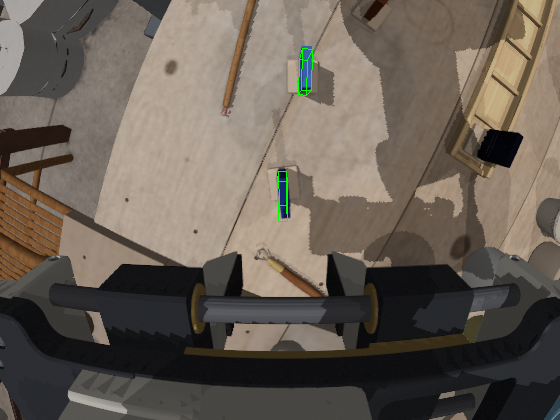

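Overlays match deep at (283,195) and mid at (306,70) within 1–2 mm. Descend and grip.

```bash
python3 -m inch '[0,0,0,0,-0.002,0.045,0,0,0,0,0,0,0.045,0,0,0,0,0,0,0.045,0,0,0,0,0,0,0.045,0,0,0,0,0,0,0.03,0,0,0,0,0,0,0.0117,0,0,0,0,0,0,0,1,0,0,0,0,0,0,1,0,0,0,0,0,0,1,0,0,0,0,0,0,1]'
python3 -m inch '[0,0,0,0,0,0,1,0,0,0,0,0,0,1,0,0,0,0,0,0,1,0,0,0,0,0,-0.02,1,0,0,0,0,0,-0.045,1,0,0,0,0,0,-0.045,1,0,0,0,0,0,-0.045,1,0,0,0,0,0,0,1]'
python3 go.py 646.3 -120.8 160 -.015
```

```text
time: 2.65
tool_pos: [444.1, -345.3, 62.3]
tcp_rot: [3.14, 0.004, 2.001]
contact_force: [0.1, -0.4, -0.2]
grip_width: 23.3
finger_force: 0.0
time: 3.32
tool_pos: [445.7, -346.7, 191.9]
tcp_rot: [3.137, 0.012, 2.001]
contact_force: [0.5, -1.2, 0.2]
grip_width: 9.0
finger_force: 30.0
t 3.32 pos [ 445.7 -346.7  191.9] rpy [3.137 0.012 2.001] w 9.0 F [ 0.5 -1.2  0.2]
turn/1.5 [0.0047 0.0074 0.2971] rows>= 3.72 | shift/800 after turn [0.2861 0.2465 0.0399] xy rows>= 7.55 z rows>= 0.8
```

```bash
python3 -m inch '[0.0012,0.0018,0.0743,0,0,0,1,0.0012,0.0018,0.0743,0,0,0,1,0.0012,0.0018,0.0743,0,0,0,1,0.0012,0.0018,0.0743,0,0,0,1]'
python3 -m inch '[0,0,0,0.0353,0.0308,0,1,0,0,0,0.0353,0.0308,0,1,0,0,0,0.0353,0.0308,0,1,0,0,0,0.0353,0.0308,0,1,0,0,0,0.0353,0.0308,0,1,0,0,0,0.0353,0.0308,0,1,0,0,0,0.0353,0.0308,0,1,0,0,0,0.0353,0.0308,0,1,0,0,0,0,0,0,1]'
python3 go.py 646.3 -123.4 75 -.015
```

```text
time: 3.65
tool_pos: [443.0, -344.1, 184.0]
tcp_rot: [-3.132, -0.009, 1.55]
contact_force: [-0.3, -0.5, -0.7]
grip_width: 8.8
finger_force: 30.0
time: 4.4
tool_pos: [646.9, -115.6, 183.5]
tcp_rot: [-3.134, -0.011, 1.561]
contact_force: [-2.0, -0.2, -1.1]
grip_width: 8.7
finger_force: 30.0
t 4.4 pos [ 646.9 -115.6  183.5] rpy [-3.134 -0.011  1.561] w 8.7 F [-2.  -0.2 -1.1]
turn/1.5 [-0.0053 -0.0074  0.0034] rows>= 0.12 | shift/800 after turn [-0.0098 -0.0006  0.1357] xy rows>= 0.2 z rows>= 2.71
```

```bash
python3 -m inch '[-0.0053,-0.0074,0.0034,0,0,0,1,0,0,0,-0.0098,-0.0006,0,1,0,0,0,0,0,0.04,1,0,0,0,0,0,0.04,1,0,0,0,0,0,0,1,0,0,0,0,0,0,1,0,0,0,0,0,0,1]'
python3 go.py 646.3 -123.4 70 -.015; python3 wr.py w2.png 646.3,-120.8,-.015,10
```

```text
time: 4.98
tool_pos: [643.4, -130.9, 122.3]
tcp_rot: [3.141, 0.003, 1.549]
contact_force: [-0.4, 0.3, -0.3]
grip_width: 9.1
finger_force: 30.0
t 4.98 pos [ 643.4 -130.9  122.3] rpy [3.141e+00 3.000e-03 1.549e+00] w 9.1 F [-0.4  0.3 -0.3]
turn/1.5 [ 0.0004  0.0021 -0.0045] rows>= 0.06 | shift/800 after turn [0.0095 0.0035 0.0653] xy rows>= 0.2 z rows>= 1.31
```

View pics/w2.png

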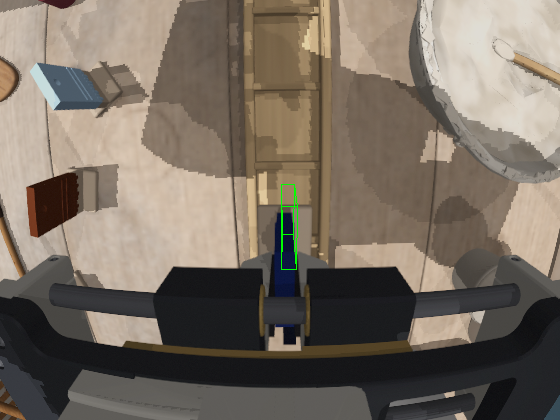

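Deep is held upright above its bay. Readings need about 3 still rows to settle, so I'll correct and lower slowly.

```bash
python3 -m inch '[0.0004,0.0021,-0.0045,0.0103,0.0035,0,1,0,0,0,0,0,0.025,1,0,0,0,0,0,0.02,1,0,0,0,0,0,0,1,0,0,0,0,0,0,1,0,0,0,0,0,0,1,0,0,0,0,0,0,1]'
python3 go.py 646.3 -122.6 72 -.015
```

```text
time: 5.62
tool_pos: [646.9, -121.4, 86.3]
tcp_rot: [3.141, -0.0, 1.557]
contact_force: [-1.1, -0.2, -0.9]
grip_width: 9.3
finger_force: 30.0
t 5.62 pos [ 646.9 -121.4   86.3] rpy [ 3.141 -0.     1.557] w 9.3 F [-1.1 -0.2 -0.9]
turn/1.5 [ 0.0006 -0.      0.001 ] rows>= 0.01 | shift/800 after turn [-0.0015 -0.0007  0.0179] xy rows>= 0.03 z rows>= 0.36
```

```bash
python3 -m inch '[0,0,0,-0.0015,-0.0007,0.008,1,0,0,0,0,0,0.006,1,0,0,0,0,0,0.0015,1,0,0,0,0,0,0,1,0,0,0,0,0,0,1]'
python3 -m inch '[0,0,0,0,0,0.0015,1,0,0,0,0,0,0,1,0,0,0,0,0,0,1]'
python3 -m inch '[0,0,0,0,0,0.0015,1,0,0,0,0,0,0,1,0,0,0,0,0,0,1]'
```

```text
time: 6.03
tool_pos: [645.2, -122.5, 72.0]
tcp_rot: [-3.139, -0.001, 1.557]
contact_force: [0.2, 0.3, -0.9]
grip_width: 8.8
finger_force: 30.0
time: 6.28
tool_pos: [645.5, -122.5, 71.4]
tcp_rot: [-3.14, -0.001, 1.557]
contact_force: [-0.1, -0.4, 2.6]
grip_width: 9.0
finger_force: 30.0
time: 6.53
tool_pos: [645.6, -122.5, 71.4]
tcp_rot: [-3.141, -0.0, 1.557]
contact_force: [-4.0, 1.5, 9.5]
grip_width: 8.7
finger_force: 30.0
```

Contact at 71.4 is consistent with the bay floor. Release and rise, then on to mid.

```bash
python3 -m inch '[0,0,0,0,0,-0.001,1,0,0,0,0,0,0,0.7,0,0,0,0,0,0,0.4,0,0,0,0,0,0,0.2,0,0,0,0,0,0,0.2,0,0,0,0,0,-0.03,0,0,0,0,0,0,-0.045,0,0,0,0,0,0,-0.045,0,0,0,0,0,0,-0.02,0,0,0,0,0,0,0,0]'
python3 wr.py w3.png 646.3,-120.8,-.015,10
python3 -m inch '[0,0,0,0,0,0,0,0,0,0,0,0,0,0]'
python3 go.py 411.7 -219.1 160 .406
```

```text
time: 7.37
tool_pos: [647.8, -123.2, 187.9]
tcp_rot: [3.135, 0.002, 1.557]
contact_force: [0.1, 0.7, -1.1]
grip_width: 45.7
finger_force: 0.0
time: 7.58
tool_pos: [644.7, -122.3, 180.6]
tcp_rot: [-3.136, -0.002, 1.557]
contact_force: [-0.8, 0.6, 0.1]
grip_width: 46.1
finger_force: 0.0
t 7.58 pos [ 644.7 -122.3  180.6] rpy [-3.136e+00 -2.000e-03  1.557e+00] w 46.1 F [-0.8  0.6  0.1]
turn/1.5 [-0.0031 -0.0019 -0.2797] rows>= 3.5 | shift/800 after turn [ 0.0038 -0.3154  0.0257] xy rows>= 6.31 z rows>= 0.51
```

View pics/w3.png

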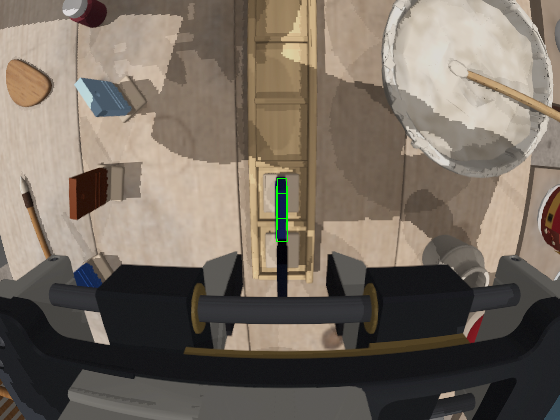

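Deep stands exactly on its predicted outline at (281,210), in line with black. Next is mid.

```bash
python3 -m inch '[0,0,-0.07,0,0,0,0,0,0,-0.07,0,0,0,0,0,0,-0.07,0,0,0,0,0,0,-0.07,0,0,0,0,0,0,0,0.0005,-0.035,0,0,0,0,0,0.0005,-0.035,0,0,0,0,0,0.0005,-0.035,0,0,0,0,0,0.0005,-0.035,0,0,0,0,0,0.0005,-0.035,0,0,0,0,0,0.0005,-0.035,0,0]'
python3 -m inch '[0,0,0,0.0005,-0.035,0,0,0,0,0,0.0005,-0.035,0,0,0,0,0,0,-0.025,0,0,0,0,0,0,-0.01,0.02,0,0,0,0,0,0,0.03,0,0,0,0,0,0,0.02,0,0,0,0,0,0,0,0,0,0,0,0,0,0,0,0,0,0,0,0,0,0,0,0,0,0,0,0,0]'
python3 go.py 411.7 -219.1 61 .406
```

```text
time: 8.42
tool_pos: [488.3, -186.6, 181.1]
tcp_rot: [-3.138, -0.004, 1.977]
contact_force: [-0.3, -0.2, -0.6]
grip_width: 45.9
finger_force: 0.0
time: 9.25
tool_pos: [413.2, -219.4, 127.6]
tcp_rot: [-3.141, -0.0, 1.978]
contact_force: [-0.0, 1.0, 0.0]
grip_width: 45.6
finger_force: 0.0
t 9.25 pos [ 413.2 -219.4  127.6] rpy [-3.141 -0.     1.978] w 45.6 F [-0.  1.  0.]
turn/1.5 [-0.0006 -0.0003  0.0005] rows>= 0.01 | shift/800 after turn [ 0.0011 -0.0016  0.0832] xy rows>= 0.04 z rows>= 1.66
```

Position is good; descend and grip.

```bash
python3 -m inch '[0,0,0,0.0011,-0.0016,0.03,0,0,0,0,0,0,0.035,0,0,0,0,0,0,0.0182,0,0,0,0,0,0,0,0,0,0,0,0,0,0,1,0,0,0,0,0,0,1,0,0,0,0,0,0,1,0,0,0,0,0,0,1,0,0,0,0,0,0,1,0,0,0,0,0,0,1]'
python3 -m inch '[0,0,0,0,0,0,1,0,0,0,0,0,-0.02,1,0,0,0,0,0,-0.045,1,0,0,0,0,0,-0.045,1,0,0,0,0,0,-0.03,1,0,0,0,0,0,0,1,0,0,0,0,0,0,1,0,0,0,0,0,0,1]'
python3 go.py 647.3 -58.8 160 -.015
```

```text
time: 10.08
tool_pos: [411.3, -219.0, 60.9]
tcp_rot: [-3.141, -0.001, 1.977]
contact_force: [0.3, 0.0, -0.3]
grip_width: 10.5
finger_force: 0.0
time: 10.75
tool_pos: [410.6, -218.4, 171.5]
tcp_rot: [-3.139, -0.003, 1.977]
contact_force: [0.6, 0.7, -1.4]
grip_width: 8.6
finger_force: 30.0
t 10.75 pos [ 410.6 -218.4  171.5] rpy [-3.139e+00 -3.000e-03  1.977e+00] w 8.6 F [ 0.6  0.7 -1.4]
turn/1.5 [-0.0019 -0.0016  0.2809] rows>= 3.51 | shift/800 after turn [0.204  0.2928 0.0143] xy rows>= 7.14 z rows>= 0.29
```

```bash
python3 -m inch '[0,0,0.0702,0,0,0,1,0,0,0.0702,0,0,0,1,0,0,0.0702,0,0,0,1,0,0,0.0702,0,0,0,1,0,0,0,0.026,0.037,0,1,0,0,0,0.026,0.037,0,1,0,0,0,0.026,0.037,0,1,0,0,0,0.026,0.037,0,1,0,0,0,0.026,0.037,0,1,0,0,0,0.026,0.037,0,1]'
python3 -m inch '[0,0,0,0.026,0.037,0,1,0,0,0,0.016,0.024,0,1,0,0,0,0.006,0.0098,0.02,1,0,0,0,0,0,0.035,1,0,0,0,0,0,0.02,1,0,0,0,0,0,0,1,0,0,0,0,0,0,1,0,0,0,0,0,0,1,0,0,0,0,0,0,1]'
python3 go.py 647.3 -58.8 74 -.015
```

```text
time: 11.58
tool_pos: [591.0, -95.2, 169.6]
tcp_rot: [-3.135, -0.002, 1.556]
contact_force: [0.6, -1.2, -0.5]
grip_width: 9.0
finger_force: 30.0
time: 12.33
tool_pos: [648.4, -59.5, 113.2]
tcp_rot: [3.142, -0.0, 1.556]
contact_force: [1.3, -0.3, -1.0]
grip_width: 8.8
finger_force: 30.0
t 12.33 pos [648.4 -59.5 113.2] rpy [ 3.142 -0.     1.556] w 8.8 F [ 1.3 -0.3 -1. ]
turn/1.5 [ 0.     -0.0003 -0.0001] rows>= 0.0 | shift/800 after turn [ 0.0008 -0.0014  0.049 ] xy rows>= 0.03 z rows>= 0.98
```

```bash
python3 -m inch '[0,0,0,0.0008,-0.0014,0.02,1,0,0,0,0,0,0.018,1,0,0,0,0,0,0.008,1,0,0,0,0,0,0.003,1,0,0,0,0,0,0,1,0,0,0,0,0,0,1,0,0,0,0,0,0.0012,1,0,0,0,0,0,0.0012,1,0,0,0,0,0,0,1,0,0,0,0,0,0,1]'
python3 -m inch '[0,0,0,0,0,0.0012,1,0,0,0,0,0,0,1,0,0,0,0,0,0,1]'
python3 -m inch '[0,0,0,0,0,0.0008,1,0,0,0,0,0,0,1,0,0,0,0,0,0,1]'
```

```text
time: 13.17
tool_pos: [646.7, -58.5, 71.2]
tcp_rot: [-3.14, -0.001, 1.556]
contact_force: [1.0, 0.1, -0.9]
grip_width: 8.6
finger_force: 30.0
time: 13.42
tool_pos: [646.8, -58.5, 70.8]
tcp_rot: [-3.14, -0.001, 1.556]
contact_force: [-2.1, 0.7, 6.0]
grip_width: 9.3
finger_force: 30.0
time: 13.67
tool_pos: [646.8, -58.5, 70.8]
tcp_rot: [-3.141, -0.0, 1.556]
contact_force: [-3.7, 0.3, 8.9]
grip_width: 8.6
finger_force: 30.0
```

```bash
python3 -m inch '[0,0,0,0,0,-0.0012,1,0,0,0,0,0,0,0.7,0,0,0,0,0,0,0.4,0,0,0,0,0,0,0.2,0,0,0,0,0,0,0.2,0,0,0,0,0,-0.03,0,0,0,0,0,0,-0.045,0,0,0,0,0,0,-0.035,0,0,0,0,0,0,-0.02,0,0,0,0,0,0,0,0]'
python3 -m inch '[0,0,0,0,0,0,0,0,0,0,0,0,0,0,0,0,0,0,0,0,0]'
python3 go.py 480.9 -13.4 160 .61;python3 wr.py w4.png 647.3,-58.8,-.015,10 646.3,-120.8,-.015,10 480.9,-13.4,.61
```

```text
time: 14.5
tool_pos: [648.8, -58.9, 178.9]
tcp_rot: [3.136, 0.001, 1.556]
contact_force: [1.0, -0.7, 1.1]
grip_width: 46.3
finger_force: 0.0
time: 14.75
tool_pos: [645.9, -58.4, 172.2]
tcp_rot: [-3.136, -0.001, 1.556]
contact_force: [0.1, -1.0, -1.0]
grip_width: 46.0
finger_force: 0.0
t 14.75 pos [645.9 -58.4 172.2] rpy [-3.136e+00 -1.000e-03  1.556e+00] w 46.0 F [ 0.1 -1.  -1. ]
turn/1.5 [-0.0032 -0.0021 -0.4166] rows>= 5.21 | shift/800 after turn [ 0.1642 -0.1368  0.0153] xy rows>= 4.28 z rows>= 0.31
```

View pics/w4.png

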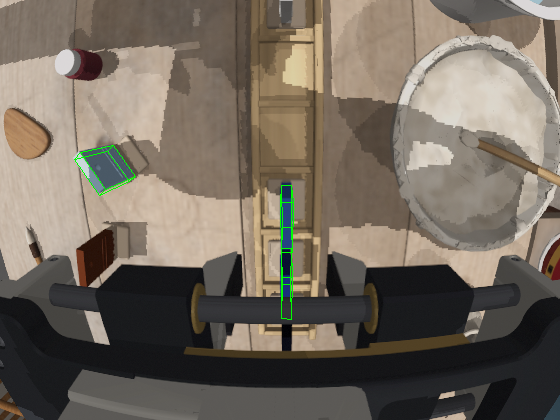

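Mid stands on its outline at (286,210) in line with deep, and the pale overlay at (104,168) fits. Next is pale.

```bash
python3 -m inch '[0,0,-0.0694,0,0,0,0,0,0,-0.0694,0,0,0,0,0,0,-0.0694,0,0,0,0,0,0,-0.0694,0,0,0,0,0,0,-0.0694,0,0,0,0,0,0,-0.0694,0,0,0,0,0,0,0,0.03,-0.025,0,0,0,0,0,0.03,-0.025,0,0,0,0,0,0.03,-0.025,0,0,0,0,0,0.03,-0.025,0,0]'
python3 -m inch '[0,0,0,0.03,-0.025,0,0,0,0,0,0.0142,-0.0118,0.01,0,0,0,0,0,0,0.03,0,0,0,0,0,0,0.015,0,0,0,0,0,0,0,0,0,0,0,0,0,0,0,0,0,0,0,0,0,0,0,0,0,0,0,0,0]'
python3 go.py 480.9 -13.4 61 .61
```

```text
time: 15.63
tool_pos: [524.2, -25.2, 173.1]
tcp_rot: [-3.139, -0.004, 2.18]
contact_force: [-1.1, -0.3, -0.1]
grip_width: 46.0
finger_force: 0.0
time: 16.3
tool_pos: [482.4, -13.6, 131.2]
tcp_rot: [-3.141, -0.001, 2.181]
contact_force: [-0.9, 0.1, -0.3]
grip_width: 46.1
finger_force: 0.0
t 16.3 pos [482.4 -13.6 131.2] rpy [-3.141e+00 -1.000e-03  2.181e+00] w 46.1 F [-0.9  0.1 -0.3]
turn/1.5 [-0.0002 -0.0006 -0.0002] rows>= 0.01 | shift/800 after turn [ 0.0013 -0.0014  0.0878] xy rows>= 0.04 z rows>= 1.76
```

```bash
python3 -m inch '[0,0,0,0.0013,-0.0014,0.03,0,0,0,0,0,0,0.038,0,0,0,0,0,0,0.0198,0,0,0,0,0,0,0,0,0,0,0,0,0,0,1,0,0,0,0,0,0,1,0,0,0,0,0,0,1,0,0,0,0,0,0,1,0,0,0,0,0,0,1,0,0,0,0,0,0,1]'
python3 -m inch '[0,0,0,0,0,0,1,0,0,0,0,0,-0.02,1,0,0,0,0,0,-0.045,1,0,0,0,0,0,-0.045,1,0,0,0,0,0,-0.03,1,0,0,0,0,0,0,1,0,0,0,0,0,0,1,0,0,0,0,0,0,1]'
python3 go.py 649.2 65.2 160 -.015
```

```text
time: 17.13
tool_pos: [480.4, -13.3, 61.0]
tcp_rot: [-3.141, -0.001, 2.181]
contact_force: [0.2, 0.3, 0.2]
grip_width: 10.8
finger_force: 0.0
time: 17.8
tool_pos: [479.6, -13.2, 171.5]
tcp_rot: [-3.139, -0.003, 2.181]
contact_force: [0.3, 0.4, -1.2]
grip_width: 8.8
finger_force: 30.0
t 17.8 pos [479.6 -13.2 171.5] rpy [-3.139e+00 -3.000e-03  2.181e+00] w 8.8 F [ 0.3  0.4 -1.2]
turn/1.5 [-0.0021 -0.0015  0.4165] rows>= 5.21 | shift/800 after turn [0.1011 0.2105 0.0144] xy rows>= 4.67 z rows>= 0.29
```

```bash
python3 -m inch '[0,0,0.0694,0,0,0,1,0,0,0.0694,0,0,0,1,0,0,0.0694,0,0,0,1,0,0,0.0694,0,0,0,1,0,0,0.0694,0,0,0,1,0,0,0.0694,0,0,0,1,0,0,0,0.018,0.038,0,1,0,0,0,0.018,0.038,0,1,0,0,0,0.018,0.038,0,1,0,0,0,0.018,0.038,0,1]'
python3 -m inch '[0,0,0,0.016,0.034,0,1,0,0,0,0.009,0.017,0,1,0,0,0,0.0041,0.0075,0.02,1,0,0,0,0,0,0.035,1,0,0,0,0,0,0.02,1,0,0,0,0,0,0,1,0,0,0,0,0,0,1,0,0,0,0,0,0,1,0,0,0,0,0,0,1]'
python3 go.py 649.2 65.2 74 -.015
```

```text
time: 18.63
tool_pos: [603.0, 43.2, 169.9]
tcp_rot: [-3.136, -0.001, 1.556]
contact_force: [0.3, -0.6, -0.6]
grip_width: 8.9
finger_force: 30.0
time: 19.38
tool_pos: [650.5, 65.0, 113.3]
tcp_rot: [3.141, -0.001, 1.556]
contact_force: [0.1, 1.1, -1.2]
grip_width: 8.7
finger_force: 30.0
t 19.38 pos [650.5  65.  113.3] rpy [ 3.141e+00 -1.000e-03  1.556e+00] w 8.7 F [ 0.1  1.1 -1.2]
turn/1.5 [ 0.0001 -0.0005 -0.    ] rows>= 0.01 | shift/800 after turn [ 0.0002 -0.0016  0.0491] xy rows>= 0.03 z rows>= 0.98
```

```bash
python3 -m inch '[0,0,0,0.0002,-0.0014,0.02,1,0,0,0,0,0,0.018,1,0,0,0,0,0,0.008,1,0,0,0,0,0,0.003,1,0,0,0,0,0,0,1,0,0,0,0,0,0,1,0,0,0,0,0,0.0012,1,0,0,0,0,0,0.0012,1,0,0,0,0,0,0,1,0,0,0,0,0,0,1]'
python3 -m inch '[0,0,0,0,0,0.0012,1,0,0,0,0,0,0,1,0,0,0,0,0,0,1]'
python3 -m inch '[0,0,0,0,0,0.0008,1,0,0,0,0,0,0,1,0,0,0,0,0,0,1]'
```

```text
time: 20.22
tool_pos: [648.7, 65.4, 71.2]
tcp_rot: [-3.14, -0.001, 1.556]
contact_force: [-0.4, 1.3, -0.6]
grip_width: 8.6
finger_force: 30.0
time: 20.47
tool_pos: [648.8, 65.3, 70.9]
tcp_rot: [-3.14, -0.001, 1.556]
contact_force: [-2.3, -0.2, 5.8]
grip_width: 8.7
finger_force: 30.0
time: 20.72
tool_pos: [648.8, 65.3, 70.9]
tcp_rot: [-3.141, -0.001, 1.556]
contact_force: [-3.3, 0.4, 9.2]
grip_width: 8.7
finger_force: 30.0
```

```bash
python3 -m inch '[0,0,0,0,0,-0.0012,1,0,0,0,0,0,0,0.7,0,0,0,0,0,0,0.4,0,0,0,0,0,0,0.2,0,0,0,0,0,0,0.2,0,0,0,0,0,-0.03,0,0,0,0,0,0,-0.045,0,0,0,0,0,0,-0.035,0,0,0,0,0,0,-0.02,0,0,0,0,0,0,0,0]'
python3 -m inch '[0,0,0,0,0,0,0,0,0,0,0,0,0,0,0,0,0,0,0,0,0]'
python3 go.py 471 334.4 160 .224;python3 wr.py w5.png 649.2,65.2,-.015,10 648.2,3.2,-.015,10 471,334.4,.224
```

```text
time: 21.55
tool_pos: [650.9, 65.3, 179.1]
tcp_rot: [3.135, -0.001, 1.556]
contact_force: [1.0, 0.4, 0.0]
grip_width: 45.7
finger_force: 0.0
time: 21.8
tool_pos: [647.9, 65.2, 172.3]
tcp_rot: [-3.136, -0.001, 1.556]
contact_force: [-1.1, -0.6, -0.3]
grip_width: 45.6
finger_force: 0.0
t 21.8 pos [647.9  65.2 172.3] rpy [-3.136e+00 -1.000e-03  1.556e+00] w 45.6 F [-1.1 -0.6 -0.3]
turn/1.5 [-0.0035 -0.001  -0.1593] rows>= 1.99 | shift/800 after turn [ 0.3772 -0.1409  0.0154] xy rows>= 8.05 z rows>= 0.31
```

View pics/w5.png

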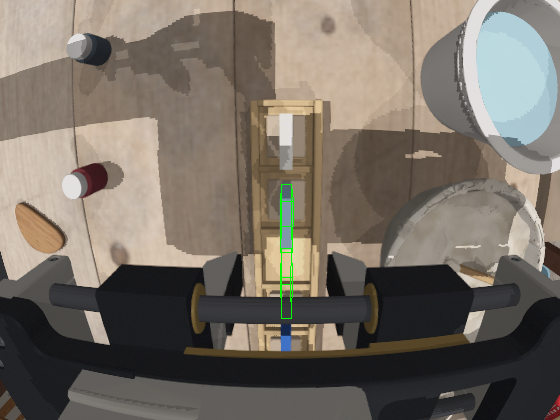

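Pale stands on its outline at (287,215) beside white. Last is light.

```bash
python3 -m inch '[0,0,-0.0797,0,0,0,0,0,0,-0.0797,0,0,0,0,0,0,0,0.044,-0.0164,0,0,0,0,0,0.044,-0.0164,0,0,0,0,0,0.044,-0.0164,0,0,0,0,0,0.044,-0.0164,0,0,0,0,0,0.044,-0.0164,0,0,0,0,0,0.044,-0.0164,0,0,0,0,0,0.044,-0.0164,0,0,0,0,0,0.044,-0.0164,0,0]'
python3 -m inch '[0,0,0,0.018,-0.007,0,0,0,0,0,0.0072,-0.0027,0.01,0,0,0,0,0,0,0.02,0,0,0,0,0,0,0,0,0,0,0,0,0,0,0,0,0,0,0,0,0,0,0,0,0,0,0,0,0]'
python3 go.py 471 334.4 61 .224;python3 wr.py w6.png 471,334.4,.224
```

```text
time: 22.68
tool_pos: [482.2, 317.6, 173.8]
tcp_rot: [-3.138, -0.001, 1.795]
contact_force: [0.6, -0.2, -0.6]
grip_width: 45.9
finger_force: 0.0
time: 23.27
tool_pos: [472.6, 333.8, 151.3]
tcp_rot: [-3.141, -0.001, 1.794]
contact_force: [0.4, 0.4, 0.1]
grip_width: 46.2
finger_force: 0.0
t 23.27 pos [472.6 333.8 151.3] rpy [-3.141e+00 -1.000e-03  1.794e+00] w 46.2 F [0.4 0.4 0.1]
turn/1.5 [-0.0007 -0.0009 -0.0007] rows>= 0.02 | shift/800 after turn [ 0.0011 -0.0018  0.1129] xy rows>= 0.04 z rows>= 2.26
```

View pics/w6.png

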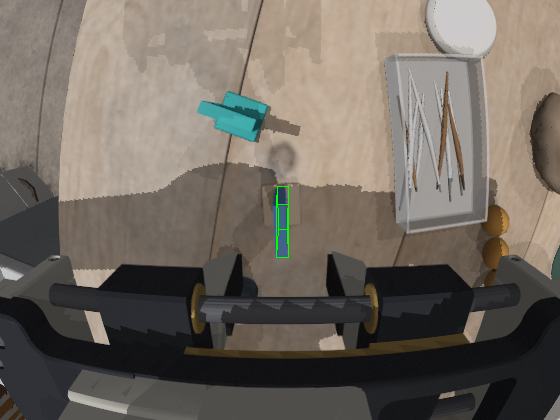

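Light is under the jaws at (283,225), on its outline; the turquoise tile at (235,115) is well clear.

```bash
python3 -m inch '[0,0,0,0.0011,-0.0018,0.04,0,0,0,0,0,0,0.045,0,0,0,0,0,0,0.0279,0,0,0,0,0,0,0,0,0,0,0,0,0,0,1,0,0,0,0,0,0,1,0,0,0,0,0,0,1,0,0,0,0,0,0,1,0,0,0,0,0,0,1,0,0,0,0,0,0,1]'
python3 -m inch '[0,0,0,0,0,0,1,0,0,0,0,0,-0.02,1,0,0,0,0,0,-0.045,1,0,0,0,0,0,-0.045,1,0,0,0,0,0,-0.03,1,0,0,0,0,0,0,1,0,0,0,0,0,0,1,0,0,0,0,0,0,1]'
python3 go.py 648.2 3.2 160 -.015
```

```text
time: 24.15
tool_pos: [470.3, 335.2, 61.5]
tcp_rot: [-3.141, -0.002, 1.795]
contact_force: [-0.7, -0.3, 1.2]
grip_width: 10.3
finger_force: 0.2
time: 24.82
tool_pos: [469.5, 334.5, 171.5]
tcp_rot: [-3.138, -0.001, 1.795]
contact_force: [-0.8, 0.6, -1.8]
grip_width: 9.0
finger_force: 30.0
t 24.82 pos [469.5 334.5 171.5] rpy [-3.138e+00 -1.000e-03  1.795e+00] w 9.0 F [-0.8  0.6 -1.8]
turn/1.5 [-2.500e-03 -1.000e-04  1.595e-01] rows>= 1.99 | shift/800 after turn [-0.4108  0.2296  0.0144] xy rows>= 9.41 z rows>= 0.29
```

```bash
python3 -m inch '[0,0,0.0797,0,0,-0.01,1,0,0,0.0797,0,0,-0.01,1,0,0,0,-0.043,0.024,0,1,0,0,0,-0.043,0.024,0,1,0,0,0,-0.043,0.024,0,1,0,0,0,-0.043,0.024,0,1,0,0,0,-0.043,0.024,0,1,0,0,0,-0.043,0.024,0,1,0,0,0,-0.043,0.024,0,1,0,0,0,-0.043,0.024,0,1]'
python3 -m inch '[0,0,0,-0.036,0.02,0,1,0,0,0,-0.02,0.012,0,1,0,0,0,-0.0108,0.0056,0,1,0,0,0,0,0,0,1,0,0,0,0,0,0,1,0,0,0,0,0,0.02,1,0,0,0,0,0,0.02,1,0,0,0,0,0,0,1,0,0,0,0,0,0,1,0,0,0,0,0,0,1]'
python3 go.py 648.2 3.2 74 -.015
```

```text
time: 25.65
tool_pos: [619.3, 55.6, 185.7]
tcp_rot: [-3.135, -0.001, 1.556]
contact_force: [0.6, 1.0, -1.0]
grip_width: 9.0
finger_force: 30.0
time: 26.48
tool_pos: [648.9, 4.8, 156.8]
tcp_rot: [-3.14, -0.001, 1.557]
contact_force: [-0.0, -0.0, -1.3]
grip_width: 8.7
finger_force: 30.0
t 26.48 pos [648.9   4.8 156.8] rpy [-3.140e+00 -1.000e-03  1.557e+00] w 8.7 F [-0.  -0.  -1.3]
turn/1.5 [-0.0008 -0.0006  0.0011] rows>= 0.02 | shift/800 after turn [-0.002  -0.0009  0.1035] xy rows>= 0.04 z rows>= 2.07
```

```bash
python3 -m inch '[0,0,0,-0.001,-0.0009,0.03,1,0,0,0,0,0,0.035,1,0,0,0,0,0,0.025,1,0,0,0,0,0,0.01,1,0,0,0,0,0,0.0035,1,0,0,0,0,0,0,1,0,0,0,0,0,0,1,0,0,0,0,0,0.0012,1,0,0,0,0,0,0,1,0,0,0,0,0,0,1]'
python3 -m inch '[0,0,0,0,0,0.0012,1,0,0,0,0,0,0,1,0,0,0,0,0,0,1]'
python3 -m inch '[0,0,0,0,0,0.0012,1,0,0,0,0,0,0,1,0,0,0,0,0,0,1]'
```

```text
time: 27.32
tool_pos: [648.4, 2.8, 73.1]
tcp_rot: [-3.141, -0.001, 1.556]
contact_force: [0.1, -0.6, -1.9]
grip_width: 8.7
finger_force: 30.0
time: 27.57
tool_pos: [648.1, 2.9, 71.4]
tcp_rot: [-3.14, -0.001, 1.556]
contact_force: [-0.8, 0.5, -0.3]
grip_width: 8.7
finger_force: 30.0
time: 27.82
tool_pos: [648.1, 2.9, 71.3]
tcp_rot: [-3.14, -0.001, 1.556]
contact_force: [-2.6, 0.7, 5.1]
grip_width: 8.9
finger_force: 30.0
```

Contact at floor height. Release, rise, back off, and look.

```bash
python3 -m inch '[0,0,0,0,0,-0.0006,1,0,0,0,0,0,0,0.7,0,0,0,0,0,0,0.4,0,0,0,0,0,0,0.2,0,0,0,0,0,0,0.2,0,0,0,0,0,-0.03,0,0,0,0,0,0,-0.045,0,0,0,0,0,0,-0.045,0,0,0,0,0,0,-0.03,0,0,0,0,0,0,0,0]'
python3 -m inch '[0,0,0,0,-0.04,0,0,0,0,0,0,-0.045,0,0,0,0,0,0,-0.045,0,0,0,0,0,0,-0.045,0,0,0,0,0,0,-0.045,0,0,0,0,0,0,-0.045,0,0,0,0,0,0,-0.02,0,0,0,0,0,0,0,0,0,0,0,0,0,0,0,0]'
python3 - <<'E'
from h import *
from plant import capture
c=capture('top');cv2.imwrite('t.png',c['image'][:,:,::-1]);s=capture('scene')
im=c['image'][150:280,110:450,::-1];o=cv2.resize(im,(800,306));p=cv2.resize(s['image'][170:320,180:400,::-1],(431,294),interpolation=cv2.INTER_CUBIC)
z=c['image'][155:210,225:385,::-1];z=cv2.resize(z,(369,127));q=np.zeros((294,800,3),np.uint8);q[:,:431]=p;q[:127,431:]=z
cv2.imwrite('pics/end.png',cv2.convertScaleAbs(np.vstack([o,q]),alpha=1.4))
E
```

```text
time: 28.65
tool_pos: [651.0, 2.6, 197.5]
tcp_rot: [3.132, 0.0, 1.556]
contact_force: [0.5, -0.2, 0.5]
grip_width: 45.5
finger_force: 0.0
time: 29.4
tool_pos: [420.4, 6.1, 191.4]
tcp_rot: [-3.141, -0.001, 1.556]
contact_force: [1.0, -0.3, -0.4]
grip_width: 46.1
finger_force: 0.0
```

View pics/end.png

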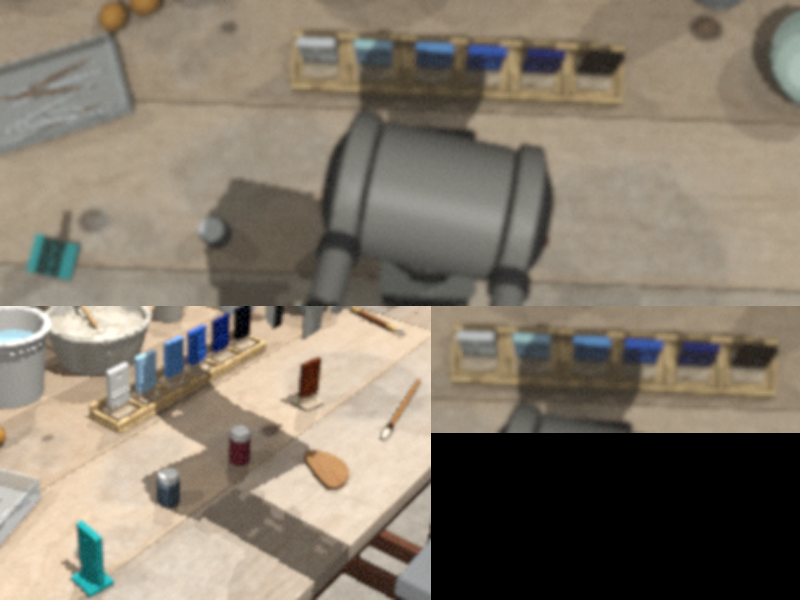

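All six stand upright and in line in the rail: white (318,50), pale, light, mid, deep and black (600,60) in the top crop. Brown, both pots and the turquoise tile are undisturbed.

```bash
python3 -c "from plant import close_job;print(close_job())"
```

```text
the job is handed in; nothing more can be done
None
```

The job is handed in: pale, light, mid and deep stand upright in the four bays from the white tile to the blue-black tile, and the brown tile, both pots and the turquoise look-alike were not touched.

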